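# Bring the bench loupe out over a specimen and hold it there

### The job

Take the card specimen tray off the plywood riser and set it level in the middle of the small round stage of the bench loupe, and leave it standing there. Then take the loupe's grip, squeeze in the lock button on its side and draw the arm straight out until its 100 mm line, the second long line after zero, stands at the sleeve's mouth, which puts the lens over the specimen. The arm springs home if let go, so finish while still holding the grip with the button squeezed in and the arm steady at the mark; never drop or tip the tray, and leave the ear muffs, brush and chisel where they lie.

Things in the scene. Friction and masses are not known exactly. Their poses are not given: they have to be found in the camera images.
- specimen_tray: the only card specimen tray: open, off-white, 65 (its x) x 85 (its y) x 23 mm high, walls about 2 mm, with a brown fossil fragment fixed inside, about 0.06 kg; stands loose on top of a fixed plywood riser (130 x 150 mm, 150 mm high) at the robot's front left. Origin: centre of its underside, 150 mm above the table at the start. It can be taken across its 65 mm width by its outer walls.
- loupe_stand: bench loupe, fixed, in front of the robot: grey cast base 324 x 92 x 15 mm (own x -0.222 to 0.102), post at the back carrying a level square aluminium sleeve (34 wide, 30 high, 150 mm long, axis 250 mm above the table), pillar stage at the other end. Origin: on the table under the sleeve's mouth; the arm comes out along the stand's own -x (to the robot's left); z up.
- stage_top (a point): centre of the stage's cork face: round plate 52 mm across on a slim pillar, 160 mm above the table, at stand x = -0.188; the tray overhangs it all round. Nothing is above it while the arm is home; the lens rim then ends 70 mm behind it and the grip (293 mm high) 146 mm, towards the sleeve, so a gripper's wide body should lie across the arm, not along it.
- sleeve_mouth (a point): centre of the sleeve's mouth, where the scale is read (stand x = 0, 250 mm above the table). Overhead, between robot and table, hang two fixed grey extraction hoods: one in front, rim at x 0.21 to 0.38, y -0.18 to 0.03, 850 mm above the table; one at the left, x 0.06 to 0.27, y 0.26 to 0.49, 790 mm. Long arms keep elbow and forearm clear of them by working at moderate height and reach.
- grip_point (a point): centre of the arm's grip at button height, 273 mm above the table, 26 mm outside the mouth when home; moves with the arm. The grip is a black block, 32 mm along the arm, 28 mm wide, top at 293 mm, free on both flanks (stand +y, -y) and above. Fingers closing here across the arm squeeze the button in: 34 mm over button and far flank when out, 28 mm when in.
- lock_button (a joint): travel of the grey lock button, 20 x 26 mm, standing 6 mm out of the grip's -y flank: 0 = out, 0.006 = pressed in flush. Spring: about 2 N to start, 4.5 N fully in. It moves a catch tooth in the sleeve's window, clear when the button is in by 4.5 mm. Unless pressed, the arm cannot leave home by more than 2 mm.
- loupe_arm (a joint): how far the arm is drawn out, m: 0 = home (the start), 0.115 = end stop, 0.100 = the 100 mm line at the sleeve's mouth. A spring pulls it home with 3 N (home) to 3.6 N (100 mm), plus 0.5 N friction. The steel rod (10 x 16 mm) has black lines every 10 mm, long ones at 0, 50 and 100 mm; the line at the mouth is the reading, smaller ones being farther out.
- lens_center (a point): centre of the round lens at the arm's front end, rim 60 mm across and 14 mm thick, 62 mm ahead of the grip's centre; over the stage's centre at the 100 mm line
- ear_muffs: red ear muffs with a black band, 168 x 132 x 67 mm, lying loose to the right of the loupe; leave alone. Origin: under its centre.
- brush_3: blue-handled brush, 17 x 161 x 12 mm, lying loose right of the loupe near the table's front edge; leave alone. Origin: under its centre.
- cold_chisel: black cold chisel, 17 x 148 x 16 mm, lying loose behind the riser; leave alone. Origin: under its centre.

How it is judged:
By the outcome, as a careful person would: the job done as asked, in the order asked, and still so for the second after the job is handed in, while the arm keeps its last pose, push and grip.
It also fails if it takes over 42 s, if anything falls off the work surface, if the arm or the gripper's body presses on something with over 40 N, if the wrist force passes 120 N, or if a joint passes its speed limit or range.

### The arm

A 6-joint arm with a two-finger parallel gripper is mounted at the origin on a cart in front of the work surface, level with it; the furniture and walls round the work are solid. World frame = base frame: x ahead of the robot, y to its left, z up, the work surface at z = 0. Lengths are in m, angles in degrees, forces in N, time in s.
With the tool pointing down it reaches from about 0.275 to 0.775 m from the base axis. Payload 14.6 kg.
Tool frame: the origin (TCP) lies at the very end of the fingers, on their centre line; the grasp point (between the pads) lies 19 mm behind it; z points along the fingers, y is the line along which they close (so a half turn about z gives the same grasp; the last joint's range is limited). The gripper opens to 85 mm and grips with 20 to 120 N. Pads are 22 mm wide; open, the fingers measure 114 mm over their backs; the gripper's body (76 mm by 85 mm) begins 54 mm behind the grasp point. The pads swing forward as they close: fully open they stand 13 mm farther back than shut.
Start: joints at [61.518, 15.075, -2.767, 72.158, 0, 81.102], TCP at [0.176, 0.495, 0.231] pointing down, gripper open.
Joint ranges: [-151.79, 151.79], [-50.71, 97.33], [-67.44, 78.34], [-121.81, 120.89], [-77.56, 73.72], [-180, 180]. Speed limits (degrees/s): [108.29, 108.29, 147.25, 159.86, 180, 180].

### API

Orientations are given as a 3x3 rotation matrix whose columns are the frame's x, y, z axes.
In Python, from plant import manip, read_camera, finder gives the robot as it stands.
- The arm moves only by the tool drive_tool, never from a script. Its arguments are lists of equal length, an entry for each row: "slide": the shift along the tool's x, y, z in units of 50 mm (1.0 is 50 mm), a list of three; "twist": the turn about the tool's z in units of 5 degrees (1.0 is 5 degrees); "grip": the finger opening in mm, from 0 to 85.4. A call has 1 to 10 rows; each row is the pose to reach, as a shift and turn from the pose commanded when the call began, along the tool's axes at that moment; what a row does not reach only later rows make up. A row lasts 1/10 s, in which the tool goes at most 50 mm and 8.59 degrees, less where a joint would pass 70% of its speed; a pose out of reach is approached as far as the arm can. A call with a gripper value outside its range is refused whole. The fingers move at their own pace and stop on an object; "squeeze" is the grip in N (left out, the last holds). Time passes only in rows, so rows that repeat a pose let the fingers close. It gives the time, the measured TCP pose, the force, the opening and the grip force at its end, in the units of the state.
- manip.sense(): the state, without advancing time (a new reading comes with each control period).
- read_camera(name): name is "scene" or "top"; returns a dict with "img" (400x640x3 uint8, red, green, blue), "depth" (400x640 float32, m along the optical axis (not along the pixel's ray), 0 where there is no reading), "intrinsics" (3x3 intrinsics, pixels), "k1" (the pictures are not rectified: a ray, as slopes to the right and down, at radius r is drawn at 1 + k1 r^2 times it, then the intrinsics apply), "cam_to_world" (4x4, takes a point from camera to world coordinates). Camera axes: x right, y down, z forward; pixel columns grow to the right and rows downward; lengths in m; the calibration is good to about 2 mm. A picture is of the moment at which its call begins.
- manip.sign_off(): hands the job in; it is judged then, once.
Trained networks look in a picture, given as the dict that the camera call returned (one of the last four; its "shot" number tells which), for a name from the list of things; names that differ only in an ending like _2 or _b are one class to them, and where a whole thing is asked for, a point or a joint stands for the part that bears it (a point fixed in the world has none). Each returns a list of dicts, best first, with "p" (0 to 1); they miss things now and then, are a little off and sometimes report something else, mostly with a low value. They report only what shows in the picture. A call takes as long as a camera call.
- finder.recognise(picture, name): "uv" ([column, row] in pixels, amid what is visible of it).
The state is a dict: "time_s": time; "joint_positions": joint angles; "qd": joint speeds; "effort": joint torques, N m; "ee_pos": TCP position; "tool_rot": TCP orientation; "contact_force": force on the tool from outside, world axes, zero at the start; "moment": the same for the moment, N m; "width": finger opening in m; "grip_force": force on a finger pad.
Only numpy, scipy, OpenCV 4.12 (cv2) and the standard library are available. Lean on these libraries where they do the work, as an engineer would, in place of code of your own. Each camera call takes 0.05 s, during which the arm holds its last target. There are 200 camera calls.

## Working session

There is one attempt and no reset: what is moved stays moved. The work goes in short steps, Python scripts to look and compute and a tool call to move; the robot and the scene stay as the last step left them, time stands still between calls to the robot, and variables do not carry over. Pictures are saved under pics/ and viewed, at most 10 in all, crops included, and the job is handed in when it is done.

Besides the shell and the picture viewer there is one more tool, called after "Call:" as name(argument=value, ...), one argument or row to a line, values as JSON. drive_tool: Moves the arm, as the interface text tells. Its arguments: {"type":"object","properties":{"slide":{"type":"array"},"twist":{"type":"array"},"grip":{"type":"array"},"squeeze":{"type":"number"}},"required":["slide","twist","grip"]}

```bash
mkdir -p pics; ls; cat > h.py <<'E'
import numpy as np,cv2
from plant import manip, read_camera, finder
def rays(p,uv):
    K=np.array(p["intrinsics"]);uv=np.atleast_2d(np.array(uv,float))
    d=(uv-[K[0,2],K[1,2]])/[K[0,0],K[1,1]]
    u=d.copy()
    for _ in range(20): u=d/(1+p["k1"]*(u**2).sum(1,keepdims=True))
    return u
def world(p,uv,z=None):
    u=rays(p,uv);T=np.array(p["cam_to_world"])
    c=np.c_[u,np.ones(len(u))]
    if z is None:
        q=np.round(np.atleast_2d(uv)).astype(int)
        s=p["depth"][q[:,1],q[:,0]][:,None]
    else:
        r=c@T[:3,:3].T; s=((z-T[2,3])/r[:,2])[:,None]
    return (c*s)@T[:3,:3].T+T[:3,3]
def cloud(p):
    g=np.stack(np.meshgrid(np.arange(640),np.arange(400)),-1).reshape(-1,2)
    return world(p,g).reshape(400,640,3)
def save(p,n): cv2.imwrite("pics/"+n+".png",cv2.cvtColor(p["img"],cv2.COLOR_RGB2BGR))
def px(p,W):
    T=np.array(p["cam_to_world"]);K=np.array(p["intrinsics"])
    c=(np.atleast_2d(W)-T[:3,3])@T[:3,:3];u=c[:,:2]/c[:,2:]
    u=u*(1+p["k1"]*(u**2).sum(1,keepdims=True));return u*[K[0,0],K[1,1]]+[K[0,2],K[1,2]]
E
python3 - <<'E'
from h import *
np.set_printoptions(precision=4,suppress=True)
s=manip.sense();print(s["ee_pos"],s["tool_rot"],s["width"],s["time_s"])
for n in("top","scene"):
    p=read_camera(n);save(p,n+"0");print(n,p["cam_to_world"][:3,3] if hasattr(p["cam_to_world"],"shape") else p["cam_to_world"])
    for k in("specimen_tray","loupe_stand","stage_top","grip_point","lens_center","lock_button","sleeve_mouth"):
        r=finder.recognise(p,k)[:2]
        for d in r: print(k,round(d["p"],2),np.round(d["uv"]),world(p,d["uv"])[0])
E
```

```text
pics
[0.1758 0.4944 0.2308] [[-0.9421  0.3352 -0.0005]
 [ 0.3352  0.9421 -0.0009]
 [ 0.0002 -0.001  -1.    ]] 0.08526006510870582 0.0
top [ 0.3556 -0.0008  1.1485]
specimen_tray 0.94 [196. 234.] [0.4119 0.3146 0.1651]
loupe_stand 0.65 [311. 217.] [0.4541 0.0179 0.2528]
stage_top 0.81 [316. 215.] [0.4851 0.0085 0.0152]
grip_point 0.82 [304. 220.] [0.4467 0.0339 0.2525]
lens_center 0.86 [307. 218.] [0.4495 0.0283 0.2519]
sleeve_mouth 0.74 [310. 220.] [0.4453 0.02   0.2527]
scene [1.0544 0.5495 0.8715]
specimen_tray 0.82 [455. 264.] [0.4146 0.3184 0.1656]
specimen_tray 0.62 [257. 199.] [ 0.5279 -0.2657  0.044 ]
loupe_stand 0.9 [335. 229.] [ 0.4192 -0.0433  0.0136]
stage_top 0.94 [334. 231.] [ 0.4296 -0.0389  0.0149]
stage_top 0.62 [344. 179.] [0.4637 0.0181 0.2531]
grip_point 0.79 [341. 180.] [-0.5377 -0.9073 -0.8155]
lens_center 0.93 [343. 178.] [0.455  0.0061 0.2451]
sleeve_mouth 0.57 [337. 230.] [ 0.4166 -0.0365  0.0121]
```

View pics/top0.png

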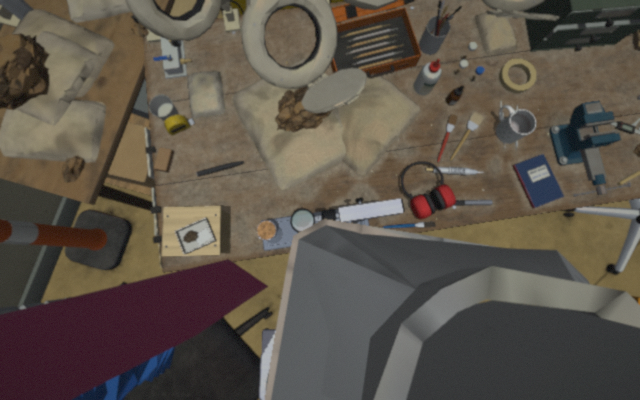

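View pics/scene0.png

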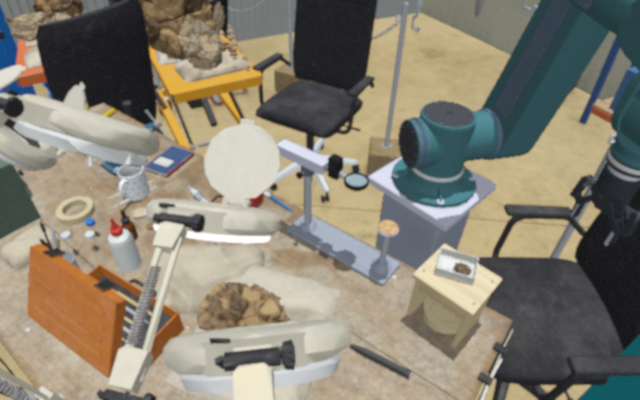

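```bash
python3 - <<'E'
from h import *
np.set_printoptions(precision=4,suppress=True)
def rect(n,m):
    if m.sum()<5: print(n,m.sum());return
    q=C[m]; (c,s,a)=cv2.minAreaRect(q[:,:2].astype(np.float32)*1000)
    print(n,m.sum(),"c",np.round(c,1),"s",np.round(s,1),"a",round(a,2),"med",np.median(q,0))
for n in("top","scene"):
    p=read_camera(n);C=cloud(p);x,y,z=C[...,0],C[...,1],C[...,2];ok=p["depth"]>0
    I=p["img"].astype(int); 
    ty=ok&(x>.3)&(x<.52)&(y>.2)&(y<.42)
    rect("riser",ty&(z>.145)&(z<.18))
    rect("tray>155",ty&(z>.155)&(z<.19))
    rect("tray rim",ty&(z>.168)&(z<.18))
    l=ok&(x>.25)&(x<.7)&(y>-.2)&(y<.25)
    rect("base",l&(z>.010)&(z<.02)); rect("stage",l&(z>.155)&(z<.165)); rect("sleeve",l&(z>.262)&(z<.270)); rect("gripTop",l&(z>.286)&(z<.3)); rect("lens/rod",l&(z>.24)&(z<.2605))
E
```

```text
riser 2844 c [422.6 334.6] s [129.6 152.3] a 2.54 med [0.421  0.3315 0.1506]
tray>155 428 c [412.7 318.6] s [129.3 112.1] a 78.84 med [0.4069 0.3253 0.1658]
tray rim 168 c [408.5 317.4] s [65.5 85.3] a 24.92 med [0.4089 0.3264 0.1711]
base 1066 c [537.   26.7] s [447.1 321.1] a 89.37 med [0.4682 0.0955 0.0152]
stage 295 c [426.9 135.8] s [47.3 49. ] a 1.81 med [0.4268 0.1365 0.1598]
sleeve 903 c [ 472.4 -123.7] s [ 34.2 153.6] a 9.98 med [ 0.472  -0.123   0.2651]
gripTop 143 c [455.8 -23.5] s [25.5 32.2] a 1.04 med [ 0.4563 -0.0233  0.2922]
lens/rod 545 c [467.1 -62.1] s [ 53.6 265.3] a 11.8 med [0.4486 0.0349 0.2525]
riser 3306 c [423.9 335.3] s [135.  151.3] a 2.43 med [0.4328 0.3412 0.1506]
tray>155 700 c [410.5 320.2] s [69.3 85.7] a 25.28 med [0.4132 0.3277 0.1652]
tray rim 232 c [410.6 320.4] s [68.8 85.7] a 25.11 med [0.4127 0.3282 0.1706]
base 2517 c [519.   49.2] s [275.4 395.5] a 1.15 med [0.4601 0.0295 0.0147]
stage 263 c [442.2  26.6] s [ 49.4 275.7] a 6.6 med [0.4339 0.1389 0.1596]
sleeve 516 c [ 470.7 -100.3] s [ 37.5 196. ] a 9.48 med [ 0.4728 -0.1126  0.2642]
gripTop 105 c [458.1 -19.4] s [27.9 29.5] a 8.04 med [ 0.4601 -0.018   0.2914]
lens/rod 846 c [482.1 -52.7] s [ 59.5 260.3] a 20.58 med [0.4674 0.0009 0.2513]
```

The top view shows the tray at (196,235) on the riser, the stage at (266,230), the lens at (302,219) and the sleeve at (370,210), with the hood covering the lower right. The scene view shows the same layout, and the networks confuse the loupe's parts. I'm therefore using the depth fits:

| Item | Position (m) | Yaw |
|---|---|---|
| Tray | (0.4095, 0.319) | 25° |
| Stage | (0.428, 0.137) | – |
| Stand y axis | – | 10° |

First move: above the tray.

Call:
drive_tool(
  slide=[
    [-0.28,-0.09,0],
    [-0.84,-0.26,0],
    [-1.67,-0.52,0],
    [-2.5,-0.78,0],
    [-3.35,-1.04,0],
    [-4.18,-1.3,0],
    [-4.85,-1.51,0],
    [-5.3,-1.65,0],
    [-5.58,-1.74,0],
    [-5.58,-1.74,0],
  ],
  twist=[
    [0.4],
    [1.3],
    [2.7],
    [4.1],
    [5.4],
    [6.8],
    [7.9],
    [8.6],
    [9.08],
    [9.08],
  ],
  grip=[
    [85.4],
    [85.4],
    [85.4],
    [85.4],
    [85.4],
    [85.4],
    [85.4],
    [85.4],
    [85.4],
    [85.4],
  ],
)

```text
invalid input at $.twist[0]: expected a number
```

```bash
cat >> h.py <<'E'
np.set_printoptions(precision=4,suppress=True)
def go(x,y,z,yaw):
    s=manip.sense();R=np.array(s["tool_rot"]);e=np.array(s["ee_pos"])
    cur=np.degrees(np.arctan2(R[1,1],R[0,1]))
    print("t",s["time_s"],"pos",e,"yaw",cur,"slide",R.T@(np.array([x,y,z])-e)/.05,"twist",(cur-yaw)/5,"F",np.array(s["contact_force"]),"w",s["width"],"g",s["grip_force"])
E
python3 - <<'E'
from h import *
go(.4095,.319,.153,25)
p=read_camera("scene");save(p,"s1")
C=cloud(p);x,y,z=C[...,0],C[...,1],C[...,2]
for lo,hi in((.19,.215),(.215,.235),(.235,.26),(.26,.29)):
    m=(p["depth"]>0)&(abs(x-.41)<.12)&(abs(y-.319)<.12)&(z>lo)&(z<hi)
    if m.sum()>5: print(lo,m.sum(),C[m].min(0),C[m].max(0))
cv2.imwrite("pics/s1c.png",cv2.cvtColor(cv2.resize(p["img"][170:320,370:570],None,fx=3,fy=3),cv2.COLOR_RGB2BGR))
E
```

```text
t 0.9 pos [0.176  0.4946 0.2313] yaw 70.41414852900193 slide [-5.578  -1.7433  1.565 ] twist 9.082829705800387 F [ 0.7306 -0.6845  0.2006] w 0.0854172429245282 g 0.0
```

View pics/s1c.png

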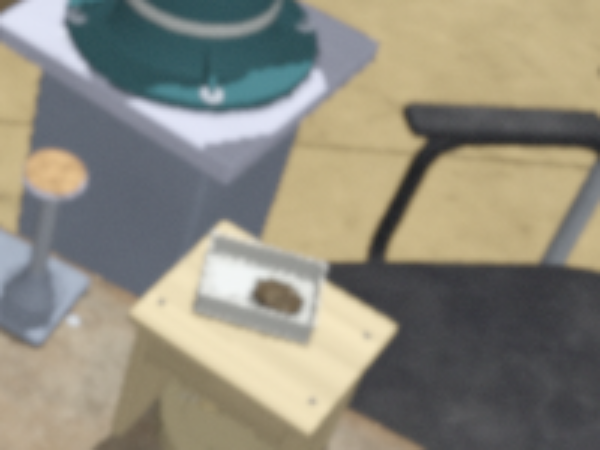

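The move was refused because twist and grip take plain numbers. The picture shows the tray untouched on the riser, and the fit still holds. I'll resend it with flat lists.

Call:
drive_tool(
  slide=[
    [-0.28,-0.09,0],
    [-0.84,-0.26,0],
    [-1.67,-0.52,0],
    [-2.5,-0.78,0],
    [-3.35,-1.04,0],
    [-4.18,-1.3,0],
    [-4.85,-1.51,0],
    [-5.3,-1.65,0],
    [-5.58,-1.74,0],
    [-5.58,-1.74,0],
  ],
  twist=[0.4,1.3,2.7,4.1,5.4,6.8,7.9,8.6,9.08,9.08],
  grip=[85.4,85.4,85.4,85.4,85.4,85.4,85.4,85.4,85.4,85.4],
)

```text
time_s: 1.95
ee_pos: [0.4109, 0.318, 0.2311]
tool_rot: [[-0.42, 0.908, -0.0], [0.908, 0.42, -0.0], [-0.0, -0.0, -1.0]]
contact_force: [-0.2, 1.1, 0.4]
width: 0.0853
grip_force: 0.0
```

```bash
python3 - <<'E'
from h import *
go(.4095,.319,.153,25)
p=read_camera("scene")
C=cloud(p);x,y,z=C[...,0],C[...,1],C[...,2]
for lo,hi in((.19,.215),(.215,.225),(.225,.235),(.235,.245),(.245,.26),(.26,.29)):
    m=(p["depth"]>0)&(abs(x-.41)<.12)&(abs(y-.319)<.12)&(z>lo)&(z<hi)
    if m.sum()>5: print(lo,m.sum(),C[m].min(0),C[m].max(0))
cv2.imwrite("pics/s2c.png",cv2.cvtColor(cv2.resize(p["img"][150:300,370:570],None,fx=4,fy=4),cv2.COLOR_RGB2BGR))
E
```

```text
t 1.95 pos [0.4109 0.318  0.2311] yaw 24.813169681504554 slide [ 0.0307 -0.0155  1.5624] twist -0.037366063699089125 F [-0.1906  1.063   0.3587] w 0.08534389356202675 g 0.0
0.245 50 [0.3737 0.2928 0.2452] [0.4659 0.3477 0.2599]
0.26 58 [0.4514 0.3261 0.2607] [0.4664 0.3486 0.275 ]
```

View pics/s2c.png

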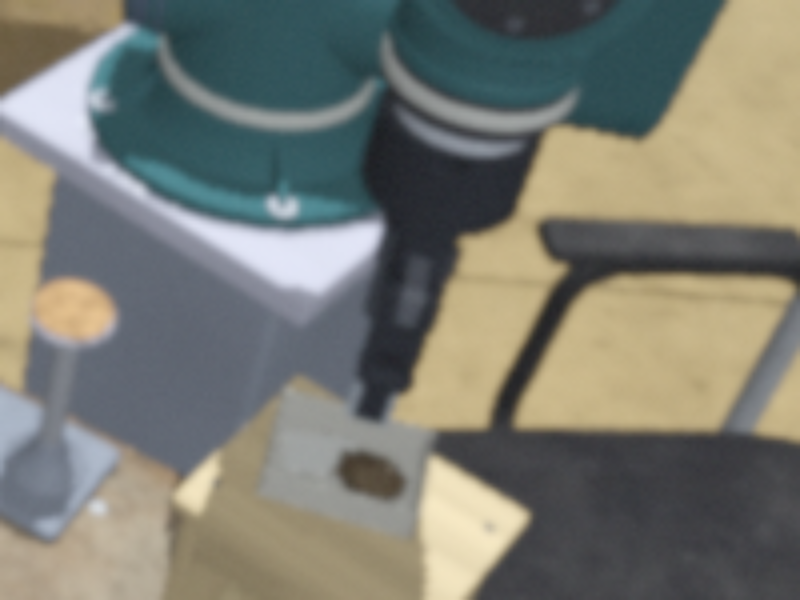

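The crop shows the fingers straddling the tray at about (370,470), with the tips about 13 mm behind the TCP as described. Now I'll descend and grip gently.

Call:
drive_tool(
  slide=[
    [0.03,-0.01,0.2],
    [0.03,-0.01,0.6],
    [0.03,-0.01,1.0],
    [0.03,-0.01,1.35],
    [0.03,-0.01,1.55],
    [0.03,-0.01,1.62],
    [0.03,-0.01,1.62],
    [0.03,-0.01,1.62],
  ],
  twist=[0,0,0,0,0,0,0,0],
  grip=[85.4,85.4,85.4,85.4,85.4,85.4,85.4,85.4],
)

```text
time_s: 2.8
ee_pos: [0.4087, 0.3206, 0.1509]
tool_rot: [[-0.423, 0.906, 0.001], [0.906, 0.423, 0.0], [0.0, 0.001, -1.0]]
contact_force: [0.2, -0.6, 0.3]
width: 0.0854
grip_force: 0.0
```

Call:
drive_tool(
  slide=[
    [0,0,0],
    [0,0,0],
    [0,0,0],
    [0,0,0],
    [0,0,0],
    [0,0,0],
    [0,0,0],
    [0,0,0],
  ],
  twist=[0,0,0,0,0,0,0,0],
  grip=[78,72,68,64,60,60,60,60],
  squeeze=20,
)

```text
time_s: 3.6
ee_pos: [0.4087, 0.3203, 0.1506]
tool_rot: [[-0.423, 0.906, 0.0], [0.906, 0.423, 0.0], [0.0, 0.0, -1.0]]
contact_force: [-0.4, -1.1, 6.1]
width: 0.0646
grip_force: 22.3
```

Call:
drive_tool(
  slide=[
    [0,0,-0.03],
    [0,0,-0.1],
    [0,0,-0.3],
    [0,0,-0.6],
    [0,0,-0.9],
    [0,0,-1.15],
    [0,0,-1.25],
    [0,0,-1.3],
    [0,0,-1.3],
  ],
  twist=[0,0,0,0,0,0,0,0,0],
  grip=[60,60,60,60,60,60,60,60,60],
)

```text
time_s: 4.5
ee_pos: [0.4086, 0.3203, 0.2153]
tool_rot: [[-0.423, 0.906, 0.0], [0.906, 0.423, 0.0], [-0.0, 0.0, -1.0]]
contact_force: [0.2, 0.7, -1.1]
width: 0.0647
grip_force: 22.7
```

```bash
python3 - <<'E'
from h import *
p=read_camera("scene");q=read_camera("top")
go(.428,.137,.215,10)
def rect(p,n,lo,hi,c,r):
    C=cloud(p);m=(p["depth"]>0)&(np.hypot(C[...,0]-c[0],C[...,1]-c[1])<r)&(C[...,2]>lo)&(C[...,2]<hi)
    if m.sum()<5: print(n,m.sum());return
    Q=C[m];print(n,m.sum(),cv2.minAreaRect(Q[:,:2].astype(np.float32)*1000),cv2.minEnclosingCircle(Q[:,:2].astype(np.float32)*1000))
for k,i in(("scene",p),("top",q)):
    rect(i,k+" stage",.157,.163,(.428,.137),.045); rect(i,k+" rim",.228,.243,(.409,.32),.07)
save(p,"s3");cv2.imwrite("pics/s3c.png",cv2.cvtColor(cv2.resize(p["img"][150:300,370:570],None,fx=4,fy=4),cv2.COLOR_RGB2BGR))
E
```

```text
t 4.6 pos [0.4084 0.3202 0.2149] yaw 25.015121548547725 slide [-3.4857 -1.1941 -0.0019] twist 3.003024309709545 F [ 0.3152 -0.8416 -0.4745] w 0.06446957247119327 g 22.728888988494873
scene stage 204 ((430.3421325683594, 139.2069091796875), (48.8757438659668, 44.70219802856445), 50.43844985961914) ((429.5697937011719, 139.40419006347656), 24.960206985473633)
scene rim 308 ((415.56097412109375, 321.81982421875), (81.05479431152344, 84.49903869628906), 24.849857330322266) ((409.5685119628906, 319.327880859375), 52.03882598876953)
top stage 266 ((426.90863037109375, 136.86203002929688), (47.12954330444336, 47.489437103271484), 1.1796201467514038) ((426.70721435546875, 137.54281616210938), 25.04936408996582)
top rim 130 ((409.47784423828125, 307.92059326171875), (87.47459411621094, 79.75711822509766), 5.5776686668396) ((408.4107971191406, 317.49505615234375), 52.12688446044922)
```

View pics/s3c.png

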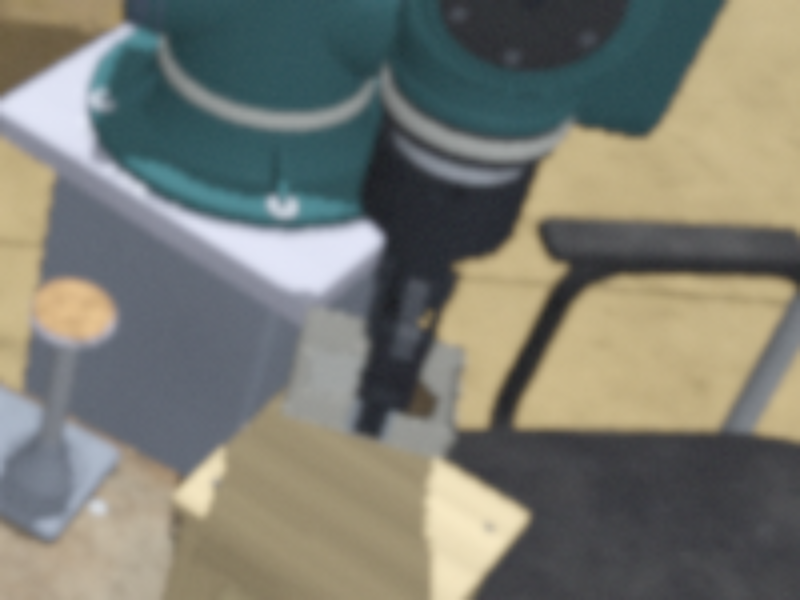

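The crop shows the tray held level, clear of the riser, centred at (375,390). Comparing tray and stage in the same cameras gives the shift to the stage.

Call:
drive_tool(
  slide=[
    [-0.15,-0.05,0],
    [-0.5,-0.17,0],
    [-1.0,-0.35,0],
    [-1.6,-0.55,0],
    [-2.2,-0.76,0],
    [-2.75,-0.95,0],
    [-3.15,-1.09,0],
    [-3.35,-1.16,0],
    [-3.42,-1.18,0],
    [-3.42,-1.18,0],
  ],
  twist=[0.1,0.4,0.9,1.4,1.9,2.4,2.7,2.9,3.0,3.0],
  grip=[60,60,60,60,60,60,60,60,60,60],
)

```text
time_s: 5.6
ee_pos: [0.4275, 0.1404, 0.2152]
tool_rot: [[-0.173, 0.985, -0.0], [0.985, 0.173, 0.0], [0.0, -0.0, -1.0]]
contact_force: [0.2, 0.0, -1.4]
width: 0.0647
grip_force: 22.7
```

```bash
python3 - <<'E'
from h import *
p=read_camera("scene");q=read_camera("top")
go(.4276,.1401,.162,10)
for k,i in(("scene",p),("top",q)):
    C=cloud(i);m=(i["depth"]>0)&(np.hypot(C[...,0]-.428,C[...,1]-.138)<.062)&(C[...,2]>.228)&(C[...,2]<.243)
    print(k,cv2.minEnclosingCircle(C[m][:,:2].astype(np.float32)*1000))
E
```

```text
t 5.7 pos [0.4274 0.141  0.2152] yaw 10.07250370916972 slide [-0.0188  0.0015  1.0641] twist 0.01450074183394392 F [ 0.3689  0.4851 -0.7951] w 0.0645430819905428 g 22.70769238471985
scene ((429.17816162109375, 140.71685791015625), 51.849342346191406)
top ((424.2642517089844, 114.44178771972656), 42.42779541015625)
```

Call:
drive_tool(
  slide=[
    [-0.02,0,0.1],
    [-0.03,0,0.35],
    [-0.03,0,0.65],
    [-0.03,0,0.85],
    [-0.03,0,0.96],
    [-0.03,0,1.02],
    [-0.03,0,1.05],
    [-0.03,0,1.07],
    [-0.03,0,1.07],
  ],
  twist=[0,0,0,0,0,0,0,0,0],
  grip=[60,60,60,60,60,60,60,60,60],
)

```text
time_s: 6.6
ee_pos: [0.4278, 0.1389, 0.162]
tool_rot: [[-0.174, 0.985, 0.0], [0.985, 0.174, 0.0], [-0.0, 0.0, -1.0]]
contact_force: [-0.7, 0.4, -1.1]
width: 0.0645
grip_force: 22.7
```

Call:
drive_tool(
  slide=[
    [0,0,0.01],
    [0,0,0.02],
    [0,0,0.03],
    [0,0,0.03],
  ],
  twist=[0,0,0,0],
  grip=[60,60,60,60],
)

```text
time_s: 7.0
ee_pos: [0.4278, 0.1389, 0.1607]
tool_rot: [[-0.174, 0.985, 0.001], [0.985, 0.174, 0.0], [-0.0, 0.001, -1.0]]
contact_force: [-2.0, -1.1, 5.3]
width: 0.0646
grip_force: 23.4
```

The tray has touched down at about 5 N, so I'm opening slowly and then backing straight up.

Call:
drive_tool(
  slide=[
    [0,0,0],
    [0,0,0],
    [0,0,0],
    [0,0,0],
    [0,0,0],
    [0,0,0],
  ],
  twist=[0,0,0,0,0,0],
  grip=[66,68,72,78,85,85],
)

```text
time_s: 7.6
ee_pos: [0.4277, 0.1389, 0.1603]
tool_rot: [[-0.174, 0.985, -0.0], [0.985, 0.174, -0.0], [-0.0, -0.0, -1.0]]
contact_force: [-0.3, 0.2, -0.2]
width: 0.085
grip_force: 0.0
```

Call:
drive_tool(
  slide=[
    [0,0,-0.05],
    [0,0,-0.2],
    [0,0,-0.5],
    [0,0,-1.0],
    [0,0,-1.7],
    [0,0,-2.4],
    [0,0,-3.0],
    [0,0,-3.3],
    [0,0,-3.4],
    [0,0,-3.4],
  ],
  twist=[0,0,0,0,0,0,0,0,0,0],
  grip=[85,85,85,85,85,85,85,85,85,85],
)

```text
time_s: 8.6
ee_pos: [0.4278, 0.1389, 0.3306]
tool_rot: [[-0.174, 0.985, 0.001], [0.985, 0.174, 0.0], [-0.0, 0.001, -1.0]]
contact_force: [0.6, -0.6, -0.6]
width: 0.085
grip_force: 0.0
```

```bash
python3 - <<'E'
from h import *
p=read_camera("scene");save(p,"s4");q=read_camera("top")
for k,i in(("scene",p),("top",q)):
    C=cloud(i);m=(i["depth"]>0)&(np.hypot(C[...,0]-.428,C[...,1]-.138)<.062)&(C[...,2]>.176)&(C[...,2]<.19)
    print(k,m.sum(),cv2.minAreaRect(C[m][:,:2].astype(np.float32)*1000),cv2.minEnclosingCircle(C[m][:,:2].astype(np.float32)*1000))
    Q=C[m];print(np.linalg.lstsq(np.c_[Q[:,:2]-Q[:,:2].mean(0),np.ones(len(Q))],Q[:,2],rcond=None)[0])
    m=(i["depth"]>0)&(C[...,2]>.287)&(C[...,2]<.298)&(np.hypot(C[...,0]-.457,C[...,1]+.022)<.035)
    if m.sum()>5: print("grip",m.sum(),cv2.minAreaRect(C[m][:,:2].astype(np.float32)*1000))
    m=(i["depth"]>0)&(C[...,2]>.255)&(C[...,2]<.27)&(abs(C[...,0]-.472)<.06)&(C[...,1]>-.24)&(C[...,1]<-.05)
    if m.sum()>5: print("sleeve",m.sum(),cv2.minAreaRect(C[m][:,:2].astype(np.float32)*1000))
go(.456,-.0225,.34,10)
cv2.imwrite("pics/s4c.png",cv2.cvtColor(cv2.resize(p["img"][120:280,250:450],None,fx=4,fy=3.75),cv2.COLOR_RGB2BGR))
E
```

```text
scene 249 ((429.24761962890625, 137.9792938232422), (67.7698745727539, 84.04976654052734), 8.947951316833496) ((429.49176025390625, 137.99578857421875), 52.38026428222656)
[-0.0063  0.0132  0.1795]
grip 98 ((457.5233459472656, -19.430652618408203), (26.851341247558594, 31.34464454650879), 4.12579870223999)
sleeve 567 ((474.7372131347656, -122.87234497070312), (36.882747650146484, 148.45050048828125), 9.429055213928223)
top 98 ((429.4848327636719, 122.24644470214844), (65.13098907470703, 56.26336669921875), 9.294332504272461) ((428.3423767089844, 121.9246597290039), 40.9813346862793)
[-0.0025 -0.0435  0.1804]
grip 140 ((455.9834289550781, -22.250783920288086), (25.227495193481445, 29.893234252929688), 0.20090365409851074)
sleeve 932 ((472.4048156738281, -123.90028381347656), (34.62897872924805, 154.12252807617188), 9.815030097961426)
t 8.7 pos [0.4274 0.1389 0.3295] yaw 10.016423499547415 slide [-3.2778  0.0011 -0.2095] twist 0.003284699909482924 F [-0.3172  1.0212 -0.352 ] w 0.08501392800967277 g 0.0
```

View pics/s4c.png

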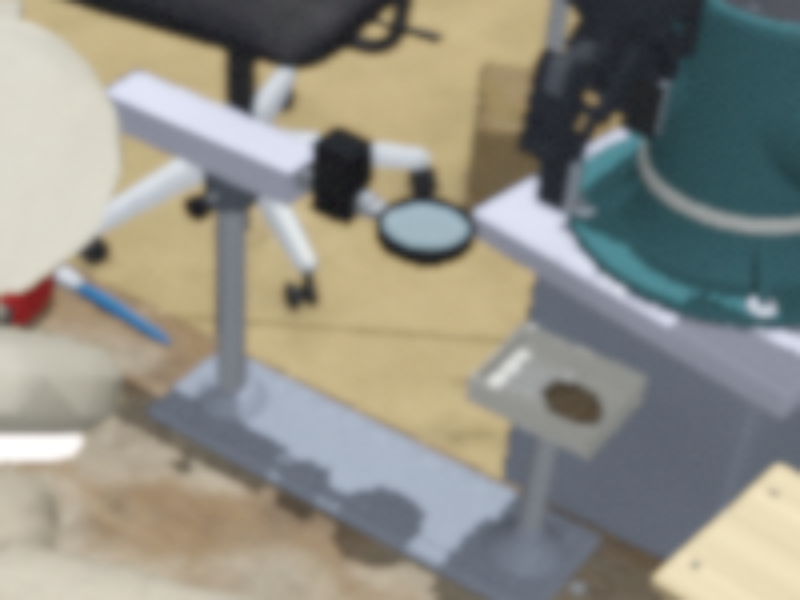

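The picture shows the tray level on the stage, around (560,390), its centre within about 1.5 mm. The grip is the black block at (340,172). Next I'll go above the grip.

Call:
drive_tool(
  slide=[
    [-0.15,0,0],
    [-0.5,0,0],
    [-1.0,0,0],
    [-1.6,0,0],
    [-2.2,0,0],
    [-2.7,0,0],
    [-3.05,0,0],
    [-3.22,0,0],
    [-3.27,0,0],
    [-3.27,0,0],
  ],
  twist=[0,0,0,0,0,0,0,0,0,0],
  grip=[85,85,85,85,85,85,85,85,85,85],
)

```text
time_s: 9.7
ee_pos: [0.456, -0.022, 0.3301]
tool_rot: [[-0.174, 0.985, -0.0], [0.985, 0.174, 0.0], [0.0, -0.0, -1.0]]
contact_force: [0.5, 0.5, 0.4]
width: 0.0853
grip_force: 0.0
```

```bash
python3 - <<'E'
from h import *
go(.4563,-.022,.254,10)
E
```

```text
t 9.7 pos [ 0.456  -0.022   0.3301] yaw 10.004204857213129 slide [-0.0019  0.0066  1.5216] twist 0.0008409714426257153 F [0.4749 0.5388 0.4233] w 0.08531846183518259 g 0.0
```

Call:
drive_tool(
  slide=[
    [0,0,0.15],
    [0,0,0.45],
    [0,0,0.8],
    [0,0,1.15],
    [0,0,1.4],
    [0,0,1.5],
    [0,0,1.52],
    [0,0,1.52],
  ],
  twist=[0,0,0,0,0,0,0,0],
  grip=[85,85,85,85,85,85,85,85],
)

```text
time_s: 10.5
ee_pos: [0.4562, -0.0219, 0.2546]
tool_rot: [[-0.174, 0.985, 0.0], [0.985, 0.174, -0.0], [-0.0, 0.0, -1.0]]
contact_force: [-0.1, -1.4, 0.3]
width: 0.085
grip_force: 0.0
```

Call:
drive_tool(
  slide=[
    [0,0,0],
    [0,0,0],
    [0,0,0],
    [0,0,0],
    [0,0,0],
    [0,0,0],
    [0,0,0],
    [0,0,0],
    [0,0,0],
  ],
  twist=[0,0,0,0,0,0,0,0,0],
  grip=[75,65,55,48,42,40,38,36,36],
  squeeze=20,
)

```text
time_s: 11.4
ee_pos: [0.456, -0.0221, 0.2543]
tool_rot: [[-0.174, 0.985, -0.0], [0.985, 0.174, -0.0], [-0.0, -0.0, -1.0]]
contact_force: [-3.4, -0.0, 2.2]
width: 0.036
grip_force: 1.4
```

Call:
drive_tool(
  slide=[
    [0,0,0],
    [0,0,0],
    [0,0,0],
    [0,0,0],
    [0,0,0],
    [0,0,0],
  ],
  twist=[0,0,0,0,0,0],
  grip=[34,32,30,28,26,26],
  squeeze=25,
)

```text
time_s: 12.0
ee_pos: [0.4559, -0.0221, 0.2543]
tool_rot: [[-0.174, 0.985, -0.0], [0.985, 0.174, -0.0], [-0.0, -0.0, -1.0]]
contact_force: [-6.0, -0.7, 4.4]
width: 0.0279
grip_force: 24.5
```

The opening is 27.9 mm, so the button is fully in. There is a mild 6 N side load. I'll ease it off by half a millimetre and draw the arm out.

Call:
drive_tool(
  slide=[
    [0,-0.01,0],
    [0.04,-0.01,0],
    [0.12,-0.01,0],
    [0.22,-0.01,0],
    [0.34,-0.01,0],
    [0.45,-0.01,0],
    [0.5,-0.01,0],
    [0.5,-0.01,0],
  ],
  twist=[0,0,0,0,0,0,0,0],
  grip=[26,26,26,26,26,26,26,26],
  squeeze=35,
)

```text
time_s: 12.8
ee_pos: [0.4516, 0.003, 0.2544]
tool_rot: [[-0.175, 0.985, 0.001], [0.985, 0.175, 0.0], [0.0, 0.001, -1.0]]
contact_force: [4.6, -1.9, 1.1]
width: 0.0273
grip_force: 35.0
```

```bash
cat > v.py <<'E'
from h import *
import sys
p=read_camera("scene");n=sys.argv[1];C=cloud(p);I=p["img"]
u=np.array([-.172,.985]);o=np.array([.4605,-.0465])
x=C[...,0]-o[0];y=C[...,1]-o[1];s=x*u[0]+y*u[1];t=x*u[1]-y*u[0];ok=(p["depth"]>0)&(abs(t)<.06)
m=ok&(C[...,2]>.236)&(C[...,2]<.265)&(s>.03)&(s<.25)
r=m&(s>s[m].max()-.07)
print("lens front s",np.sort(s[m])[-4:],"circle",cv2.minEnclosingCircle(C[r][:,:2].astype(np.float32)*1000))
m=ok&(C[...,2]>.262)&(C[...,2]<.27)&(s>-.03)&(s<.01);print("mouth s",np.sort(s[m])[-4:])
go(.4562-.0176,-.0221+.0985,.2543,10)
cv2.imwrite("pics/%s.png"%n,cv2.cvtColor(cv2.resize(I[120:220,310:410],None,fx=6,fy=6,interpolation=2),cv2.COLOR_RGB2BGR))
E
python3 v.py g1
```

```text
lens front s [0.1436 0.1436 0.1437 0.144 ] circle ((443.421142578125, 61.31060791015625), 34.85124588012695)
mouth s [-0.      0.0003  0.0004  0.0008]
t 12.85 pos [0.4516 0.0029 0.2544] yaw 10.047180576560448 slide [1.4933 0.0005 0.002 ] twist 0.009436115312089655 F [ 4.2456 -2.4818  2.6842] w 0.02797214129292477 g 35.0192865729332
```

The lens front is at 144 mm, against 118 mm when home, so the arm is following. I'll draw the rest, stopping a little short to check.

Call:
drive_tool(
  slide=[
    [0.08,0,0],
    [0.24,0,0],
    [0.44,0,0],
    [0.66,0,0],
    [0.88,0,0],
    [1.1,0,0],
    [1.28,0,0],
    [1.38,0,0],
    [1.42,0,0],
    [1.42,0,0],
  ],
  twist=[0,0,0,0,0,0,0,0,0,0],
  grip=[26,26,26,26,26,26,26,26,26,26],
)

```text
time_s: 13.85
ee_pos: [0.4395, 0.0727, 0.2544]
tool_rot: [[-0.174, 0.985, 0.001], [0.985, 0.174, 0.0], [-0.0, 0.001, -1.0]]
contact_force: [7.9, -1.3, 0.1]
width: 0.0279
grip_force: 34.9
```

```bash
python3 v.py g2
```

```text
lens front s [0.2127 0.2128 0.2132 0.2135] circle ((432.112548828125, 129.75819396972656), 35.16457748413086)
mouth s [0.0005 0.0007 0.0012 0.0015]
t 13.9 pos [0.4395 0.0726 0.2544] yaw 10.034234402112872 slide [ 0.0779 -0.0054  0.0018] twist 0.006846880422574486 F [ 7.1052 -2.3728 -0.3444] w 0.027773076057991775 g 34.952935203909874
```

View pics/g2.png

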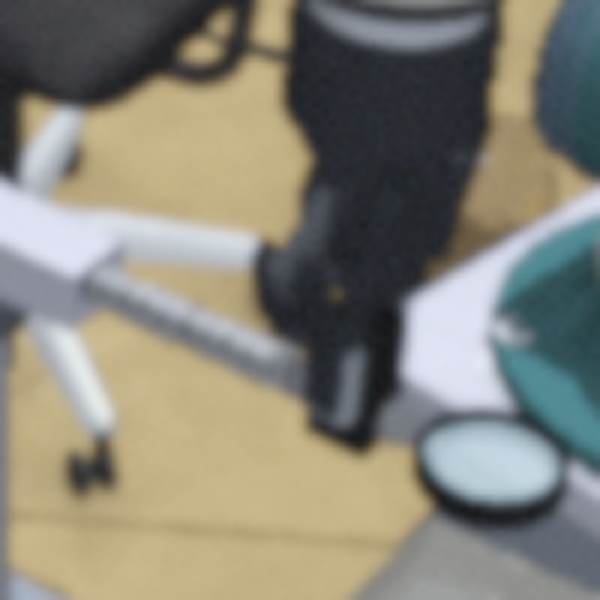

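The picture shows the rod drawn out from the mouth at (95,275) to the grip at (340,380), with the lens at (490,465) over the tray. The TCP has travelled 96.2 mm, so I'll draw the last 3.8 mm and read the scale.

Call:
drive_tool(
  slide=[
    [0.02,0.005,0],
    [0.05,0.01,0],
    [0.07,0.01,0],
    [0.076,0.01,0],
    [0.076,0.01,0],
    [0.076,0.01,0],
  ],
  twist=[0,0,0,0,0,0],
  grip=[26,26,26,26,26,26],
)

```text
time_s: 14.5
ee_pos: [0.4389, 0.0762, 0.2544]
tool_rot: [[-0.174, 0.985, 0.0], [0.985, 0.174, 0.0], [-0.0, 0.0, -1.0]]
contact_force: [4.2, -2.6, 2.4]
width: 0.0274
grip_force: 35.4
```

```bash
cat > prof.py <<'E'
from h import *
# averaged image, sample rod's far/near surface lines along the arm: s = distance outside mouth
ims=[]
for _ in range(6): p=read_camera("scene"); ims.append(p["img"].astype(np.float32).mean(2))
G=np.mean(ims,0)
s=np.arange(-.012,.09,.0005); u=np.array([-.172,.985]);n=np.array([.985,.172])
C=cloud(p);x=C[...,0]-.4605;y=C[...,1]+.0465;ss=x*u[0]+y*u[1];t=x*u[1]-y*u[0]
m=(p["depth"]>0)&(ss>.01)&(ss<.07)&(abs(t)<.02)&(C[...,2]>.235)&(C[...,2]<.27)
print("rod pts",m.sum(),"t",np.percentile(t[m],[5,50,95]),"z",np.percentile(C[...,2][m],[5,50,95]))
for tt,z in((-.002,.258),(0.,.258),(.002,.258),(.004,.258),(.007,.252),(.007,.248)):
    W=np.c_[np.array([.4605,-.0465])+s[:,None]*u+tt*n,np.full(len(s),z)]
    q=px(p,W).astype(np.float32); v=cv2.remap(G,q[:,0],q[:,1],cv2.INTER_CUBIC).ravel() if False else cv2.remap(G,q[:,:1],q[:,1:],cv2.INTER_CUBIC).ravel()
    k=[i for i in range(2,len(v)-2) if v[i]==v[i-2:i+3].min()]
    print(tt,z,"px/10mm",round(np.linalg.norm(q[20]-q[0]),1),"minima mm",[(round(s[i]*1e3,1),int(v[i])) for i in k]); print(v[::4].astype(int))
go(.4563-.0174,-.0221+.0985,.2543,10)
cv2.imwrite("pics/rod.png",cv2.resize(G[155:185,318:368],None,fx=16,fy=16,interpolation=cv2.INTER_CUBIC))
E
python3 prof.py
```

```text
rod pts 164 t [-0.0035  0.0038  0.0062] z [0.2431 0.2535 0.258 ]
-0.002 0.258 px/10mm 3.6 minima mm [(np.float64(-1.5), 162), (np.float64(9.5), 182), (np.float64(28.0), 186), (np.float64(37.5), 182), (np.float64(48.0), 171), (np.float64(56.0), 180), (np.float64(68.5), 187), (np.float64(74.5), 186), (np.float64(77.0), 186), (np.float64(80.5), 184)]
[229 226 213 197 175 162 167 177 183 184 182 182 185 187 188 189 192 193
 191 187 186 188 189 187 184 182 183 184 180 174 171 174 180 181 180 183
 189 191 191 188 188 188 187 187 186 186 185 185 182 175 171]
0.0 0.258 px/10mm 3.6 minima mm [(np.float64(-2.0), 161), (np.float64(9.5), 184), (np.float64(16.0), 189), (np.float64(28.5), 186), (np.float64(38.0), 182), (np.float64(48.5), 172), (np.float64(57.0), 181), (np.float64(67.0), 190), (np.float64(72.5), 191), (np.float64(78.5), 189)]
[230 224 216 198 173 161 167 178 186 188 185 184 187 189 189 190 192 193
 192 189 186 187 190 189 185 182 183 186 184 178 172 175 181 183 181 182
 187 193 194 191 190 192 192 192 191 189 190 191 189 185 180]
0.002 0.258 px/10mm 3.6 minima mm [(np.float64(-1.5)
[... 1619 characters left out ...]
(32.0), 128), (np.float64(35.0), 128), (np.float64(41.0), 128), (np.float64(50.0), 122), (np.float64(59.0), 127), (np.float64(67.5), 129), (np.float64(73.5), 128), (np.float64(79.0), 125)]
[145 143 139 133 126 121 117 117 122 127 130 130 132 131 130 130 131 130
 130 129 127 127 128 128 129 129 128 129 131 130 125 122 122 124 126 127
 127 130 130 129 129 130 129 128 127 126 126 127 128 132 135]
t 14.8 pos [0.4389 0.0762 0.2544] yaw 10.017306871226847 slide [0.004  0.0003 0.0013] twist 0.0034613742453693417 F [ 4.2851 -1.9796  2.9337] w 0.028196149715678066 g 35.43296121060848[ WARN:0@11.078] global loadsave.cpp:1063 imwrite_ Unsupported depth image for selected encoder is fallbacked to CV_8U.
```

View pics/rod.png

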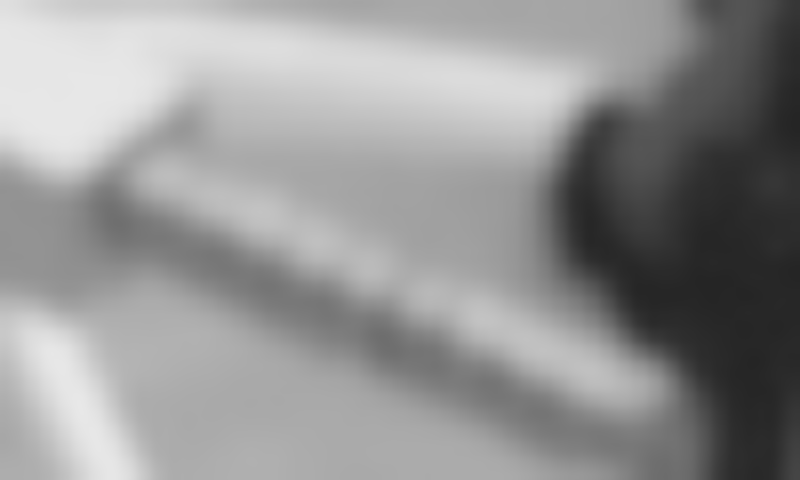

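The averaged crop shows the rod from the mouth at (110,200) to the grip. The strong long line, the 50 mm one, lies at (380,320), about 50 mm outside the mouth. That agrees with the 99.8 mm of TCP travel. I'll make a small final nudge, hold and check.

Call:
drive_tool(
  slide=[
    [0.006,0.004,0],
    [0.006,0.004,0],
    [0.006,0.004,0],
    [0.006,0.004,0],
    [0.006,0.004,0],
    [0.006,0.004,0],
  ],
  twist=[0,0,0,0,0,0],
  grip=[26,26,26,26,26,26],
)

```text
time_s: 15.4
ee_pos: [0.4389, 0.0765, 0.2544]
tool_rot: [[-0.174, 0.985, 0.0], [0.985, 0.174, -0.0], [-0.0, 0.0, -1.0]]
contact_force: [2.3, -3.5, 4.5]
width: 0.0277
grip_force: 35.7
```

```bash
python3 - <<'E'
from h import *
go(.4563-.0174,-.0221+.0985,.2543,10)
s=manip.sense();d=np.array(s["ee_pos"])[:2]-[.456,-.0221];print("travel",np.hypot(*d),"qd",np.abs(s["qd"]).max())
p=read_camera("scene");C=cloud(p);m=(p["depth"]>0)&(np.hypot(C[...,0]-.428,C[...,1]-.138)<.062)&(C[...,2]>.17)&(C[...,2]<.19)
print("tray",m.sum(),cv2.minAreaRect(C[m][:,:2].astype(np.float32)*1000))
E
```

```text
t 15.4 pos [0.4389 0.0765 0.2544] yaw 10.012444538075712 slide [-0.0015  0.0001  0.0014] twist 0.002488907615142466 F [ 2.2794 -3.5029  4.4641] w 0.02772077839654252 g 35.685884580016136
travel 0.10004767168984283 qd 0.13869366153148335
tray 456 ((429.2381286621094, 138.06344604492188), (69.39281463623047, 83.74649047851562), 9.297942161560059)
```

```bash
python3 -c "
from plant import manip
print(manip.sign_off())"
```

```text
the job is handed in; nothing more can be done
None
```

I handed the job in at about 15.4 s: the tray stands level on the stage, within about 1.5 mm of its centre, and the arm is held steady at the 100 mm line with the button squeezed in (100.0 mm by tool travel; the blurred scale image agrees to about 1–2 mm).

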